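Close and clip the race-set case

ROBOT

A 6-joint arm with a two-finger parallel gripper is mounted at the origin on the work surface. World frame = base frame: x ahead of the robot, y to its left, z up, the work surface at z = 0. Lengths are in mm, angles in degrees, forces in N, time in s.
With the tool pointing down it reaches from about 300 to 875 mm from the base axis. Payload 6.4 kg.
Tool frame: the origin (TCP) lies at the centre of the arm's flange, where the gripper is bolted on; the fingertips stand 173 mm ahead of it and the grasp point (between the pads) lies 155 mm ahead of it (robot.tips_ahead is the distance from the TCP to the fingertips, in mm); z points along the fingers, y is the direction in which the jaws open and shut (so a half turn about z gives the same grasp; the last joint's range is limited). The gripper opens to 85 mm and grips with 20 to 120 N. Pads are 22 mm wide; open, the fingers measure 114 mm over their backs; the gripper's body (76 mm by 85 mm) begins 54 mm behind the grasp point. The pads swing forward as they close: fully open they stand 13 mm farther back than shut.
Start: joints at [53.211, 10.359, 92.074, -0, 77.567, -11.82], TCP at [242.72, 521.277, 404.688] pointing down, gripper open.
Joint ranges: [-171.53, 171.53], [-51.25, 118.39], [17.06, 147.69], [-65.23, 245.23], [0, 150.52], [-178.68, 178.68]. Speed limits (degrees/s): [147.25, 147.25, 172.46, 180, 180, 180].

INTERFACE

Orientations are given as [roll, pitch, yaw] about the fixed x, y, z axes, in that order (R = Rz(yaw) Ry(pitch) Rx(roll)).
In Python, from station import robot gives the robot as it stands.
- The arm moves only by the tool move_arm, never from a script. Its argument "moves" is one flat list of numbers, 7 for each row, row after row: the turn, a rotation vector about the tool's x, y, z in degrees, then the shift along the tool's x, y, z in cm, then the closure, from -1 (fully open) to 1 (shut). In form: [rx, ry, rz, x, y, z, jaw, rx, ry, rz, x, y, z, jaw, ...]. A call has 1 to 5 rows; each row is the pose to reach, as a shift and turn from the pose commanded when the call began, along the tool's axes at that moment; what a row does not reach only later rows make up. A row lasts 1/12 s, in which the tool goes at most 41.7 mm and 7.16 degrees, less where a joint would pass 70% of its speed; a pose out of reach is approached as far as the arm can. A call with a gripper value outside its range is refused whole. The fingers move at their own pace and stop on an object; "newtons" is the grip in N (left out, the last holds). Time passes only in rows, so rows that repeat a pose let the fingers close. It gives the time, the measured TCP pose, the force and the opening at its end, in the units of the state.
- robot.state(): the state, without advancing time (a new reading comes with each control period).
- robot.capture(name): name is "scene" or "side" or "wrist"; returns a dict with "frame" (400x640x3 uint8, red, green, blue), "fovy" (degrees; the focal length in pixels is half the picture's height over the tangent of half this angle, whatever the lens; pixels are square), "cx", "cy" (the principal point, pixels), "D" ([k1, k2, p1, p2, k3] as OpenCV has them; the pictures are not rectified), "view" (4x4, takes a point from world to camera coordinates); the wrist camera has in their place "T_tool_cam" (4x4, takes a point from camera to tool coordinates, whose origin is the TCP and whose axes are the flange's). Camera axes: x right, y up, looking along -z (the intrinsics and any distortion apply to the point x, -y, -z); pixel columns grow to the right and rows downward; lengths in mm; the calibration is good to about 2 mm. A picture is of the moment at which its call begins: read the wrist's pose just before it. There is no depth.
- robot.job_done(): hands the job in, once; it reports no verdict.
The state is a dict: "clock": time; "qpos": joint angles; "dq": joint speeds; "effort": joint torques, N m; "eef_pos": TCP position; "tcp_rot": TCP orientation; "force": force on the tool from outside, world axes, zero at the start; "torque": the same for the moment, N m; "opening": finger opening in mm.
Only numpy, scipy, OpenCV 4.12 (cv2) and the standard library are available. Lean on these libraries where they do the work, as an engineer would, in place of code of your own. Each camera call takes 0.05 s, during which the arm holds its last target. There are 200 camera calls.

TASK

Close up the race-set case on the counter: push its lid down until it is fully home on the rim, then press its four clips fully down over the rim, hard against their stops, in opposite-corner order (any clip first, then the one diagonally opposite it, then the remaining two). Go by feel and never push on the case with more than 25 N, leave the toys and other things around it where they are, and let go of everything at the end.

Things in the scene. Friction and masses are not known exactly. Their poses are not given: they have to be found in the camera images.
- case: the case: plywood box with an aluminium lid on a foam pad fixed to the table. Origin: centre of the pad's underside, at table height; z up, y along the 200 mm length (left = +y), x across the 120 mm width (near = -x). Box, lid and clips sink on the pad 1 mm per 16 N of downward push and spring back. Box rim 68 mm above the table; lid plate 8 mm thick, resting on the rim when home
- lid_boss (a point): centre of the top of the round flat boss (50 mm across, 8 mm high) in the middle of the lid; the place to push the lid down. It is 84 mm above the table when the lid is home
- lid (a joint): how far the lid has been pushed into the box, m: starts at 0 to 0.003 (standing proud of the rim), 0.008 = fully home on the rim. It slides straight down, stiffly (6 to 8 N), and stays where it is left
- pivot_nl (a point): middle of the near left clip's hinge line on the lid's long edge; moves with the lid only; 72 mm above the table when the lid is home. The clip, of 4 mm steel, 32 mm wide, reaches outward from here (-x of the case): a 24 mm arm with a hook lip below, then a 26 mm thumb tab bent up from it. A fingertip coming straight down 34 mm out from here meets the tab
- clip_nl (a joint): angle of the near left clip, rad: starts at 0 to 0.12, open, tab sloping up and outward about 0.55 rad, its end 46 mm out and 15 mm above the hinge; 0.45 = fully down at its firm stop, tab sloping 0.15 rad, its end 4 mm below the hinge. Each clip is bent by up to 0.10 rad either way, which this does not show, so its tab stops up to 5 mm higher or lower. It turns stiffly, with 7 to 12 N on the tab, and stays where left
- pivot_nr (a point): middle of the near right clip's hinge line on the lid's long edge; moves with the lid only; 72 mm above the table when the lid is home. The clip, of 4 mm steel, 32 mm wide, reaches outward from here (-x of the case): a 24 mm arm with a hook lip below, then a 26 mm thumb tab bent up from it. A fingertip coming straight down 34 mm out from here meets the tab
- clip_nr (a joint): angle of the near right clip, rad: starts at 0 to 0.12, open, tab sloping up and outward about 0.55 rad, its end 46 mm out and 15 mm above the hinge; 0.45 = fully down at its firm stop, tab sloping 0.15 rad, its end 4 mm below the hinge. Each clip is bent by up to 0.10 rad either way, which this does not show, so its tab stops up to 5 mm higher or lower. It turns stiffly, with 7 to 12 N on the tab, and stays where left
- pivot_fl (a point): middle of the far left clip's hinge line on the lid's long edge; moves with the lid only; 72 mm above the table when the lid is home. The clip, of 4 mm steel, 32 mm wide, reaches outward from here (+x of the case): a 24 mm arm with a hook lip below, then a 26 mm thumb tab bent up from it. A fingertip coming straight down 34 mm out from here meets the tab
- clip_fl (a joint): angle of the far left clip, rad: starts at 0 to 0.12, open, tab sloping up and outward about 0.55 rad, its end 46 mm out and 15 mm above the hinge; 0.45 = fully down at its firm stop, tab sloping 0.15 rad, its end 4 mm below the hinge. Each clip is bent by up to 0.10 rad either way, which this does not show, so its tab stops up to 5 mm higher or lower. It turns stiffly, with 7 to 12 N on the tab, and stays where left
- pivot_fr (a point): middle of the far right clip's hinge line on the lid's long edge; moves with the lid only; 72 mm above the table when the lid is home. The clip, of 4 mm steel, 32 mm wide, reaches outward from here (+x of the case): a 24 mm arm with a hook lip below, then a 26 mm thumb tab bent up from it. A fingertip coming straight down 34 mm out from here meets the tab
- clip_fr (a joint): angle of the far right clip, rad: starts at 0 to 0.12, open, tab sloping up and outward about 0.55 rad, its end 46 mm out and 15 mm above the hinge; 0.45 = fully down at its firm stop, tab sloping 0.15 rad, its end 4 mm below the hinge. Each clip is bent by up to 0.10 rad either way, which this does not show, so its tab stops up to 5 mm higher or lower. It turns stiffly, with 7 to 12 N on the tab, and stays where left
- car: yellow tin racing car, 84 x 42 mm, 40 mm high, on the table just beyond the far long side, between its two clips; origin at the middle of its underside; a bystander
- dachshund: brown-painted tin dachshund, 150 mm long, 68 mm high, on the table beside the case's left end; origin at the middle of its underside; a bystander
- key: steel winding key lying flat, 75 mm long, 8 mm thick, on the table beside the case's right end; origin at the middle of its underside; a bystander
- flagpole: green plastic flag pole on a 44 mm round foot, 115 mm high, on the table close to the near long side, between its two clips; origin at the middle of its underside; a bystander
- spintop: wooden spinning top, 60 mm wide and high; origin at the middle of its underside; a bystander
- drum: small steel toy drum, 72 mm wide, 50 mm high; origin at the middle of its underside; a bystander
- marbles: glass jar, 64 mm wide, 95 mm high; origin at the middle of its underside; a bystander

How it is judged (in metres and radians):
On the way, in this order (a step that is already met when the one before it is completed fails the run):
1. the lid is pushed fully home while all four clips are still open (value of joint lid above 0.0068 m and value of joint each of clip_nl, clip_nr, clip_fl, clip_fr below 0.25 rad), for 0.2 s.
2. two diagonally opposite clips are fully down, the other two still open (((value of joint each of clip_nl, clip_fr above 0.42 rad and value of joint each of clip_nr, clip_fl below 0.25 rad) or (value of joint each of clip_nr, clip_fl above 0.42 rad and value of joint each of clip_nl, clip_fr below 0.25 rad))), for 0.2 s.
At the end, for the whole second after the job is handed in: the lid is home (joint above 0.0068 m) and all four clips are fully down (joints above 0.42 rad) (value of joint lid above 0.0068 m and value of joint each of clip_nl, clip_nr, clip_fl, clip_fr above 0.42 rad); the robot touches nothing.
It fails at once if more than 25 N on the case, its lid or its clips (contact force between case and anything else above 25 N).
It fails at once if two neighbouring clips are down while the other two are open ((value of joint each of clip_nl, clip_nr above 0.42 rad and value of joint each of clip_fl, clip_fr below 0.25 rad) or (value of joint each of clip_fl, clip_fr above 0.42 rad and value of joint each of clip_nl, clip_nr below 0.25 rad) or (value of joint each of clip_nl, clip_fl above 0.42 rad and value of joint each of clip_nr, clip_fr below 0.25 rad) or (value of joint each of clip_nr, clip_fr above 0.42 rad and value of joint each of clip_nl, clip_fl below 0.25 rad)).
It fails at once if a toy or other bystander is shifted more than 20 mm (distance of any of car, dachshund, key, flagpole, spintop, drum, marbles from where it was at the start of the episode above 0.02 m).
It fails at once if the flag pole or another bystander is tipped over (angle between any of car, dachshund, key, flagpole, spintop, drum, marbles's own z axis and vertical above 0.5 rad).
It also fails if it takes over 72 s, if anything falls off the work surface, if the arm or the gripper's body presses on something with over 40 N, if the wrist force passes 120 N, or if a joint passes its speed limit or range.

## Working session

There is one attempt and no reset: what is moved stays moved. The work goes in short steps, Python scripts to look and compute and a tool call to move; the robot and the scene stay as the last step left them, time stands still between calls to the robot, and variables do not carry over. Pictures are saved under pics/ and viewed, about 8 in all and at most 12, crops included, and the job is handed in when it is done.

Besides the shell and the picture viewer there is one more tool, called after ">>>" by a JSON object that holds its "api" and its "payload", one argument or row to a line. move_arm: Moves the arm, as the interface text tells. Its arguments: {"type":"object","properties":{"moves":{"type":"array","items":{"type":"number"}},"newtons":{"type":"number"}},"required":["moves"]}

```bash
mkdir -p pics; ls
cat > h.py <<'E'
from station import robot
import numpy as np, cv2
def K(c):
    f=200/np.tan(np.radians(c['fovy'])/2); return np.array([[f,0,c['cx']],[0,f,c['cy']],[0,0,1.]])
def view(c,s=None):
    if 'view' in c: return np.array(c['view'],float)
    from scipy.spatial.transform import Rotation as R
    T=np.eye(4);T[:3,:3]=R.from_euler('xyz',s['tcp_rot'],degrees=True).as_matrix();T[:3,3]=s['eef_pos']
    return np.linalg.inv(T@np.array(c['T_tool_cam']))
def ray(c,V,uv):
    p=cv2.undistortPoints(np.array(uv,float).reshape(-1,1,2),K(c),np.array(c['D'],float)).reshape(-1,2)
    d=np.c_[p[:,0],-p[:,1],-np.ones(len(p))]@V[:3,:3]
    return -V[:3,:3].T@V[:3,3],d
def onz(c,V,uv,z):
    o,d=ray(c,V,uv); return o+d*((z-o[2])/d[:,2])[:,None]
def proj(c,V,P):
    q=(np.atleast_2d(P)@V[:3,:3].T+V[:3,3])*[1,-1,-1]
    return cv2.projectPoints(q,np.zeros(3),np.zeros(3),K(c),np.array(c['D'],float))[0].reshape(-1,2)
E
python3 - <<'E'
from h import *
import pickle
s=robot.state();print(s)
for n in ['scene','side','wrist']:
    c=robot.capture(n); V=view(c,s); pickle.dump((c,V),open(n+'.pkl','wb'))
    cv2.imwrite(f'pics/{n}0.png',c['frame'][...,::-1]); print(n,c['fovy'],c['D'],-V[:3,:3].T@V[:3,3])
E
```

```text
pics
{'clock': 0.0, 'qpos': array([ 5.32117620e+01,  1.04006472e+01,  9.21331796e+01, -6.03186413e-04,
        7.75693452e+01, -1.18201955e+01]), 'dq': array([ 0.03664172, -0.03657511, -0.01795078, -0.05156946, -0.04781515,
       -0.02286903]), 'effort': array([-6.85507621e-04, -4.44856346e+01, -3.51335549e+01, -1.55040966e-04,
        8.78585415e-03, -8.58311129e-07]), 'eef_pos': array([242.53680189, 521.04926662, 403.78327551]), 'tcp_rot': array([-1.79898895e+02, -2.05575290e-02,  1.55032070e+02]), 'force': array([-0.23230206, -0.28213509,  0.61045145]), 'torque': array([-0.04074201, -0.0624067 ,  0.00454689]), 'opening': 85.30448635328537}
scene 45.86343693012619 [-0.04035439  0.          0.          0.          0.        ] [1070.93226536  833.28874858  940.91682498]
side 45.40372340202018 [-0.05510932  0.          0.          0.          0.        ] [ 422.2731422  -974.4107991  1037.81621704]
wrist 64.31647643748609 [0.02228425 0.         0.         0.         0.        ] [178.44167418 551.67726593 373.01125629]
```

View pics/scene0.png

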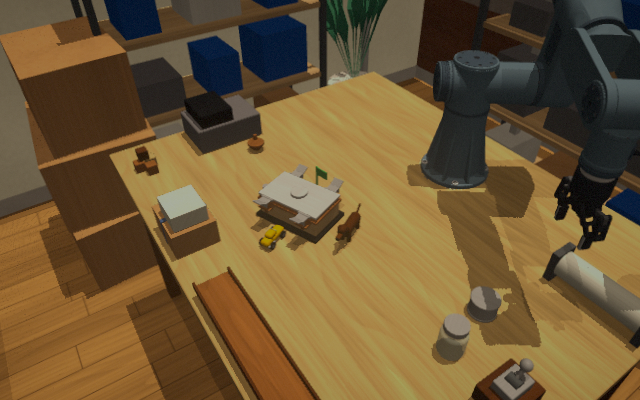

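View pics/side0.png

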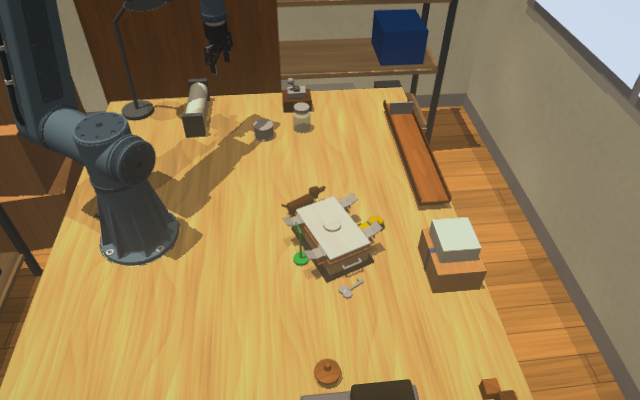

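The scene view shows the case with its boss at (299,193) and the car at (272,236), plus the dachshund and the flag. The side view shows the boss at (332,226), the flagpole foot at (301,259) and the key at (350,288). I'll triangulate the case roughly and then look from above with the wrist camera.

Run:
```python
from h import *
import pickle
c,V=pickle.load(open('scene.pkl','rb'));d,W=pickle.load(open('side.pkl','rb'))
print('boss',onz(c,V,[[299,193]],90),onz(d,W,[[332,226]],90))
print('side lid corners',onz(d,W,[[298,212],[334,198],[370,242],[335,262]],82).round())
print('flag foot, key, dach, car',onz(d,W,[[301,259],[350,288],[305,205],[376,224]],3).round())
cw=pickle.load(open('wrist.pkl','rb'))[0];print(np.array(cw['T_tool_cam']).round(3))
```

```text
boss [[551.57338545 -81.37779946  90.        ]] [[ 550.96548463 -100.51340949   90.        ]]
side lid corners [[ 463.  -31.   82.]
 [ 571.   16.   82.]
 [ 645. -160.   82.]
 [ 545. -218.   82.]]
flag foot, key, dach, car [[ 463. -136.    3.]
 [ 583. -246.    3.]
 [ 490.   75.    3.]
 [ 694.  -25.    3.]]
[[-2.0000e-03  9.6000e-01  2.7900e-01  7.1022e+01]
 [ 1.0000e+00  2.0000e-03 -1.0000e-03  7.6500e-01]
 [-1.0000e-03  2.7900e-01 -9.6000e-01  3.0796e+01]
 [ 0.0000e+00  0.0000e+00  0.0000e+00  1.0000e+00]]
```

>>> {"api": "move_arm", "payload": {
  "moves": [0, 0, 6.6, -2.7, -2.1, 0, 1, 0, 0, 13.2, -5.4, -4.2, 0, 1, 0, 0, 19.8, -8.1, -6.3, 0, 1, 0, 0, 26.4, -10.8, -8.4, 0, 1, 0, 0, 33, -13.5, -10.5, 0, 1]
}}

```text
clock: 0.57
eef_pos: [321.0, 367.7, 404.4]
tcp_rot: [-180.0, 0.0, 121.7]
force: [0.4, -0.3, -0.5]
opening: 25.4
```

>>> {"api": "move_arm", "payload": {
  "moves": [0, 0, 6.6, -3.4, -0.3, 0, 1, 0, 0, 13.2, -6.8, -0.6, 0, 1, 0, 0, 19.8, -10.3, -0.9, 0, 1, 0, 0, 26.4, -13.7, -1.2, 0, 1, 0, 0, 33, -17.1, -1.5, 0, 1]
}}

```text
clock: 0.98
eef_pos: [399.0, 214.6, 404.6]
tcp_rot: [-180.0, -0.0, 88.7]
force: [0.5, 0.8, 0.7]
opening: 0.1
```

>>> {"api": "move_arm", "payload": {
  "moves": [0, 0, 6.6, -3, 1.6, 0, 1, 0, 0, 13.2, -6, 3.2, 0, 1, 0, 0, 19.8, -9.1, 4.8, 0, 1, 0, 0, 26.4, -12.1, 6.5, 0, 1, 0, 0, 33, -15.1, 8.1, 0, 1]
}}

```text
clock: 1.4
eef_pos: [477.6, 62.1, 404.6]
tcp_rot: [-180.0, -0.0, 55.7]
force: [0.1, 0.3, -0.0]
opening: 0.2
```

>>> {"api": "move_arm", "payload": {
  "moves": [0, 0, 6.6, -1.7, 3, 0, 1, 0, 0, 13.2, -3.3, 6, 0, 1, 0, 0, 19.8, -5, 9, 0, 1, 0, 0, 26.4, -6.6, 12, 0, 1, 0, 0, 33, -8.3, 15, 0, 1]
}}

```text
clock: 1.82
eef_pos: [555.6, -90.4, 404.4]
tcp_rot: [-180.0, 0.0, 22.7]
force: [0.6, 1.0, -0.4]
opening: 0.3
```

>>> {"api": "move_arm", "payload": {
  "moves": [0, 0, 0, 0, 0, 0, 1, 0, 0, 0, 0, 0, 0, 1]
}}

```text
clock: 1.98
eef_pos: [555.5, -90.4, 404.0]
tcp_rot: [-179.9, 0.1, 22.9]
force: [-0.7, 1.0, -0.6]
opening: 0.2
```

Run:
```python
from h import *
import pickle
s=robot.state();print(s)
c=robot.capture('wrist'); V=view(c,s); pickle.dump((c,V),open('w1.pkl','wb'))
cv2.imwrite('pics/w1.png',c['frame'][...,::-1])
```

```text
{'clock': 1.9833, 'qpos': array([-2.13310139e+01,  8.86589119e+00,  9.38799586e+01,  4.34417602e-03,
        7.73286323e+01,  4.57610924e+01]), 'dq': array([ 2.25956191, -1.69490452,  2.08063893,  0.64276043,  0.57862872,
       -0.71269264]), 'effort': array([ -1.50936574, -42.57079124, -36.24936461,  -0.19140024,
        -0.20101557,   0.19542723]), 'eef_pos': array([555.46081061, -90.43656539, 403.95880197]), 'tcp_rot': array([-1.79945002e+02,  5.04056854e-02,  2.29069622e+01]), 'force': array([-0.70621804,  0.98274696, -0.6034742 ]), 'torque': array([ 0.01759155, -0.02958414, -0.01110279]), 'opening': 0.16587028095523956}
```

View pics/w1.png

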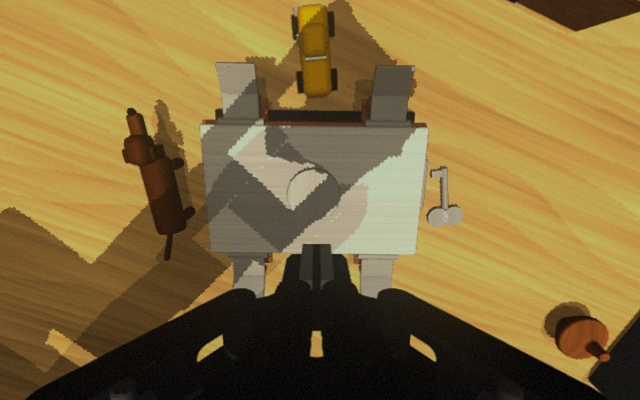

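The wrist view shows the lid corners near (202,126), (427,126), (416,253) and (211,253). The boss is at about (314,188), the far tabs end at (236,63) and (394,66), and the near tabs are at (250,275) and (377,275). All clips are open, and the view is nearly aligned with the case axes.

```bash
cat > m.py <<'E'
from h import *
import pickle
c,V=pickle.load(open('w1.pkl','rb'))
P=onz(c,V,[[202,126],[427,126],[416,253],[211,253]],82.5)[:,:2]
print(P.round(1),np.linalg.norm(P-np.roll(P,-1,0),axis=1).round(1),P.mean(0))
e=(P[0]-P[1])+(P[3]-P[2]); yaw=np.arctan2(e[1],e[0])-np.pi/2; print('yaw',np.degrees(yaw))
R=np.array([[np.cos(yaw),-np.sin(yaw)],[np.sin(yaw),np.cos(yaw)]])
print('boss',onz(c,V,[[315,190]],90.5)[:,:2])
C=P.mean(0)
for n,uv,z in [('fl',[[217,62],[256,66]],93),('fr',[[375,66],[414,66]],93),('nlnear hinge',[[232,256],[267,256]],79),('nr',[[360,256],[394,256]],79),('flhinge',[[221,124],[260,124]],79),('frhinge',[[370,124],[408,124]],79),('car',[[316,95],[295,10]],20)]:
    print(n,((onz(c,V,uv,z)[:,:2]-C)@R).round(1))
E
python3 m.py; python3 -c "
import cv2;a=cv2.imread('pics/w1.png')[40:300,190:440];cv2.imwrite('pics/w1c.png',cv2.resize(a,None,fx=2.3,fy=2.3,interpolation=2))"
```

```text
[[ 569.2   26.5]
 [ 646.5 -157.1]
 [ 533.9 -205.7]
 [ 454.7  -18. ]] [199.2 122.6 203.7 122.8] [551.08593045 -88.56483346]
yaw 22.845267732792106
boss [[556.18070513 -87.58439037]]
fl [[112.   77.9]
 [109.2  46.6]]
fr [[109.1 -49.9]
 [108.9 -81.4]]
nlnear hinge [[-66.4  82.9]
 [-66.4  47.6]]
nr [[-66.4 -46.4]
 [-66.3 -80.6]]
flhinge [[63.  83.1]
 [63.1 48.2]]
frhinge [[ 63.  -50.4]
 [ 62.9 -84.3]]
car [[ 90.3  -1.9]
 [168.3  18.6]]
```

View pics/w1c.png

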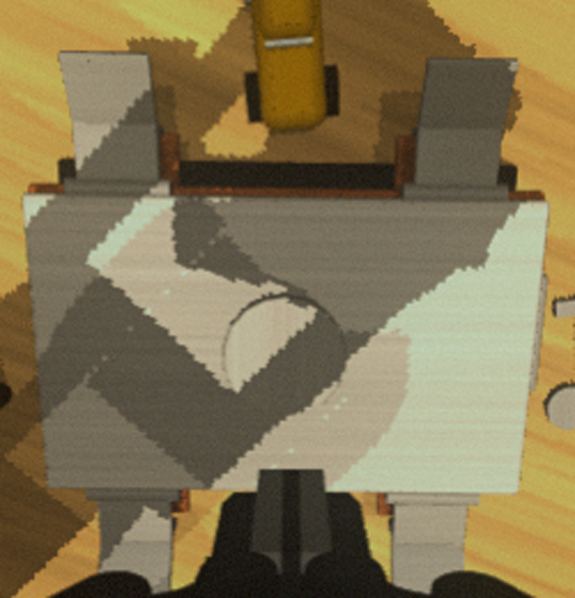

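>>> {"api": "move_arm", "payload": {
  "moves": [0, 0, 0, -0.1, -0.1, 3, 1, 0, 0, 0, -0.2, -0.2, 6, 1, 0, 0, 0, -0.3, -0.3, 9, 1, 0, 0, 0, -0.3, -0.3, 12, 1, 0, 0, 0, -0.3, -0.3, 13, 1]
}}

```text
clock: 2.45
eef_pos: [548.9, -85.0, 270.3]
tcp_rot: [-179.7, 0.3, 23.2]
force: [-0.7, -0.5, -0.4]
opening: 0.2
```

>>> {"api": "move_arm", "payload": {
  "moves": [0, 0, 0, 0, 0, 0, 1, 0, 0, 0, 0, 0, 0, 1, 0, 0, 0, 0, 0, 0, 1, 0, 0, 0, 0, 0, 0, 1]
}}

```text
clock: 2.78
eef_pos: [552.2, -87.3, 277.1]
tcp_rot: [179.8, -0.2, 23.1]
force: [-0.2, 0.5, -0.3]
opening: 0.1
```

>>> {"api": "move_arm", "payload": {
  "moves": [0, 0, 0, 0, 0, 0.2, 1, 0, 0, 0, 0, 0, 0.4, 1, 0, 0, 0, 0, 0, 0.5, 1, 0, 0, 0, 0, 0, 0.6, 1, 0, 0, 0, 0, 0, 0.6, 1]
}}

```text
clock: 3.2
eef_pos: [551.2, -87.3, 268.5]
tcp_rot: [-180.0, 0.0, 23.0]
force: [-0.2, -0.3, -0.1]
opening: -0.1
```

>>> {"api": "move_arm", "payload": {
  "moves": [0, 0, 0, 0, 0, 0.1, 1, 0, 0, 0, 0, 0, 0.2, 1, 0, 0, 0, 0, 0, 0.3, 1, 0, 0, 0, 0, 0, 0.4, 1, 0, 0, 0, 0, 0, 0.4, 1]
}}

```text
clock: 3.62
eef_pos: [551.3, -87.3, 265.0]
tcp_rot: [-180.0, 0.0, 23.0]
force: [-2.1, 0.0, 5.0]
opening: 0.0
```

>>> {"api": "move_arm", "payload": {
  "moves": [0, 0, 0, 0, 0, 0.05, 1, 0, 0, 0, 0, 0, 0.1, 1, 0, 0, 0, 0, 0, 0.15, 1, 0, 0, 0, 0, 0, 0.2, 1, 0, 0, 0, 0, 0, 0.2, 1]
}}

```text
clock: 4.03
eef_pos: [551.3, -87.2, 263.4]
tcp_rot: [180.0, 0.0, 23.0]
force: [-3.0, 0.4, 8.2]
opening: -0.4
```

>>> {"api": "move_arm", "payload": {
  "moves": [0, 0, 0, 0, 0, 0.05, 1, 0, 0, 0, 0, 0, 0.1, 1, 0, 0, 0, 0, 0, 0.15, 1, 0, 0, 0, 0, 0, 0.2, 1, 0, 0, 0, 0, 0, 0.2, 1]
}}

```text
clock: 4.45
eef_pos: [551.3, -87.2, 261.4]
tcp_rot: [180.0, 0.0, 23.0]
force: [-3.8, 1.3, 7.7]
opening: 0.4
```

>>> {"api": "move_arm", "payload": {
  "moves": [0, 0, 0, 0, 0, 0.05, 1, 0, 0, 0, 0, 0, 0.1, 1, 0, 0, 0, 0, 0, 0.15, 1, 0, 0, 0, 0, 0, 0.2, 1, 0, 0, 0, 0, 0, 0.2, 1]
}}

```text
clock: 4.87
eef_pos: [551.3, -87.2, 259.4]
tcp_rot: [180.0, 0.0, 23.0]
force: [-3.6, 1.8, 7.7]
opening: -0.0
```

>>> {"api": "move_arm", "payload": {
  "moves": [0, 0, 0, 0, 0, 0.05, 1, 0, 0, 0, 0, 0, 0.1, 1, 0, 0, 0, 0, 0, 0.15, 1, 0, 0, 0, 0, 0, 0.15, 1, 0, 0, 0, 0, 0, 0.15, 1]
}}

```text
clock: 5.28
eef_pos: [551.3, -87.2, 258.0]
tcp_rot: [180.0, 0.0, 23.0]
force: [-2.8, 1.1, 8.0]
opening: 0.0
```

>>> {"api": "move_arm", "payload": {
  "moves": [0, 0, 0, 0, 0, 0.05, 1, 0, 0, 0, 0, 0, 0.1, 1, 0, 0, 0, 0, 0, 0.1, 1, 0, 0, 0, 0, 0, 0.1, 1]
}}

```text
clock: 5.62
eef_pos: [551.3, -87.2, 257.0]
tcp_rot: [180.0, 0.0, 23.0]
force: [-3.5, 0.8, 8.8]
opening: -0.3
```

>>> {"api": "move_arm", "payload": {
  "moves": [0, 0, 0, 0, 0, 0.05, 1, 0, 0, 0, 0, 0, 0.1, 1, 0, 0, 0, 0, 0, 0.1, 1, 0, 0, 0, 0, 0, 0.1, 1]
}}

```text
clock: 5.95
eef_pos: [551.4, -87.2, 256.7]
tcp_rot: [180.0, 0.0, 23.0]
force: [-6.3, 1.5, 13.2]
opening: 0.0
```

>>> {"api": "move_arm", "payload": {
  "moves": [0, 0, 0, 0, 0, 0.05, 1, 0, 0, 0, 0, 0, 0.05, 1, 0, 0, 0, 0, 0, 0.05, 1]
}}

```text
clock: 6.2
eef_pos: [551.4, -87.2, 256.5]
tcp_rot: [180.0, 0.0, 23.1]
force: [-7.5, 1.1, 15.9]
opening: 0.1
```

>>> {"api": "move_arm", "payload": {
  "moves": [0, 0, 0, 0, 0, -0.3, 1, 0, 0, 0, 0, 0, -1.5, 1, 0, 0, 0, 0, 0, -4, 1, 0, 0, 0, 0, 0, -6.5, 1, 0, 0, 0, 0, 0, -8, 1]
}}

```text
clock: 6.62
eef_pos: [551.8, -87.4, 337.7]
tcp_rot: [179.9, -0.1, 23.0]
force: [0.6, -0.9, -0.1]
opening: -0.0
```

>>> {"api": "move_arm", "payload": {
  "moves": [0, 0, 0, -2, -1.3, 0, 1, 0, 0, 0, -5, -3.2, 0, 1, 0, 0, 0, -8, -5.2, 0, 1, 0, 0, 0, -9.67, -6.34, 0, 1, 0, 0, 0, -9.67, -6.34, 0, 1]
}}

```text
clock: 7.03
eef_pos: [434.3, -65.5, 334.3]
tcp_rot: [-179.9, 0.1, 23.0]
force: [-0.7, -0.3, -1.0]
opening: 0.0
```

Run:
```python
from h import *
import pickle
s=robot.state();print(s['eef_pos'],s['force'])
a=[]
for n in ['side','scene']:
    c=robot.capture(n);V=view(c,s)
    p=proj(c,V,[[551,-88,60]])[0].astype(int)
    f=c['frame'][max(p[1]-65,0):p[1]+65,p[0]-95:p[0]+95,::-1]
    a.append(cv2.resize(f,(760,520),interpolation=2)[:,:])
cv2.imwrite('pics/s1.png',cv2.resize(np.vstack(a),(438,600),interpolation=cv2.INTER_AREA))
```

```text
[434.28039936 -65.48450712 334.28783279] [-0.72246539 -0.25558105 -1.00539194]
```

View pics/s1.png

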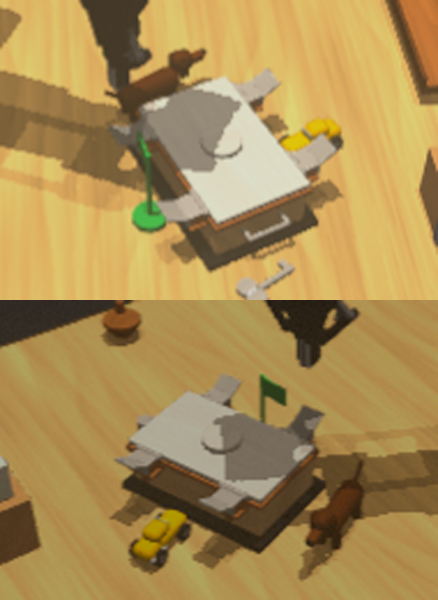

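The side and scene crops show the lid down flat, all four clips open, the flag pole between the near clips and the gripper over the near left clip.

>>> {"api": "move_arm", "payload": {
  "moves": [0, 0, 0, 0, 0, 2, 1, 0, 0, 0, 0, 0, 4, 1, 0, 0, 0, 0, 0, 5.2, 1, 0, 0, 0, 0, 0, 5.8, 1, 0, 0, 0, 0, 0, 5.8, 1]
}}

```text
clock: 7.55
eef_pos: [437.9, -66.9, 275.7]
tcp_rot: [-179.9, 0.1, 23.0]
force: [-0.9, 0.3, 0.6]
opening: -0.0
```

>>> {"api": "move_arm", "payload": {
  "moves": [0, 0, 0, 0, 0, 0, 1, 0, 0, 0, 0, 0, 0, 1, 0, 0, 0, 0, 0, 0.1, 1, 0, 0, 0, 0, 0, 0.2, 1, 0, 0, 0, 0, 0, 0.3, 1]
}}

```text
clock: 7.97
eef_pos: [437.7, -66.8, 274.2]
tcp_rot: [179.9, -0.0, 23.0]
force: [-0.1, -0.1, 0.4]
opening: -0.4
```

>>> {"api": "move_arm", "payload": {
  "moves": [0, 0, 0, 0, 0, 0.1, 1, 0, 0, 0, 0, 0, 0.2, 1, 0, 0, 0, 0, 0, 0.3, 1, 0, 0, 0, 0, 0, 0.4, 1, 0, 0, 0, 0, 0, 0.5, 1]
}}

```text
clock: 8.38
eef_pos: [437.5, -66.7, 268.6]
tcp_rot: [-180.0, 0.0, 23.0]
force: [0.1, -0.0, 0.1]
opening: 0.4
```

>>> {"api": "move_arm", "payload": {
  "moves": [0, 0, 0, 0, 0, 0.1, 1, 0, 0, 0, 0, 0, 0.2, 1, 0, 0, 0, 0, 0, 0.3, 1, 0, 0, 0, 0, 0, 0.4, 1, 0, 0, 0, 0, 0, 0.4, 1]
}}

```text
clock: 8.8
eef_pos: [437.4, -66.7, 264.5]
tcp_rot: [-180.0, 0.0, 23.0]
force: [0.7, 0.8, -0.1]
opening: 0.0
```

>>> {"api": "move_arm", "payload": {
  "moves": [0, 0, 0, 0, 0, 0.1, 1, 0, 0, 0, 0, 0, 0.2, 1, 0, 0, 0, 0, 0, 0.3, 1, 0, 0, 0, 0, 0, 0.4, 1, 0, 0, 0, 0, 0, 0.4, 1]
}}

```text
clock: 9.22
eef_pos: [437.4, -66.7, 260.5]
tcp_rot: [-180.0, 0.0, 23.0]
force: [-0.5, -0.1, 0.1]
opening: 0.2
```

>>> {"api": "move_arm", "payload": {
  "moves": [0, 0, 0, 0, 0, 0.1, 1, 0, 0, 0, 0, 0, 0.2, 1, 0, 0, 0, 0, 0, 0.3, 1, 0, 0, 0, 0, 0, 0.3, 1]
}}

```text
clock: 9.55
eef_pos: [437.4, -66.7, 257.4]
tcp_rot: [-180.0, 0.0, 23.0]
force: [-0.0, 0.1, 0.2]
opening: -0.3
```

>>> {"api": "move_arm", "payload": {
  "moves": [0, 0, 0, 0, 0, 0.1, 1, 0, 0, 0, 0, 0, 0.2, 1, 0, 0, 0, 0, 0, 0.3, 1, 0, 0, 0, 0, 0, 0.3, 1]
}}

```text
clock: 9.88
eef_pos: [437.7, -66.8, 255.1]
tcp_rot: [180.0, -0.0, 23.0]
force: [-0.8, 0.6, 5.6]
opening: -0.1
```

>>> {"api": "move_arm", "payload": {
  "moves": [0, 0, 0, 0, 0, 0.1, 1, 0, 0, 0, 0, 0, 0.2, 1, 0, 0, 0, 0, 0, 0.3, 1, 0, 0, 0, 0, 0, 0.3, 1]
}}

```text
clock: 10.22
eef_pos: [437.9, -66.9, 252.5]
tcp_rot: [179.9, -0.0, 23.0]
force: [-2.2, 0.8, 8.0]
opening: 0.2
```

>>> {"api": "move_arm", "payload": {
  "moves": [0, 0, 0, 0, 0, 0.1, 1, 0, 0, 0, 0, 0, 0.2, 1, 0, 0, 0, 0, 0, 0.3, 1, 0, 0, 0, 0, 0, 0.4, 1, 0, 0, 0, 0, 0, 0.4, 1]
}}

```text
clock: 10.63
eef_pos: [437.8, -67.0, 248.4]
tcp_rot: [179.9, -0.0, 23.0]
force: [-3.1, 0.1, 6.9]
opening: -0.3
```

>>> {"api": "move_arm", "payload": {
  "moves": [0, 0, 0, 0, 0, 0.1, 1, 0, 0, 0, 0, 0, 0.2, 1, 0, 0, 0, 0, 0, 0.2, 1, 0, 0, 0, 0, 0, 0.2, 1]
}}

```text
clock: 10.97
eef_pos: [437.8, -67.0, 246.4]
tcp_rot: [179.9, -0.0, 23.0]
force: [-2.2, -1.3, 7.4]
opening: -0.2
```

Commanded z is now 245.5. I'll keep going in small steps.

>>> {"api": "move_arm", "payload": {
  "moves": [0, 0, 0, 0, 0, 0.1, 1, 0, 0, 0, 0, 0, 0.2, 1, 0, 0, 0, 0, 0, 0.3, 1, 0, 0, 0, 0, 0, 0.3, 1]
}}

```text
clock: 11.3
eef_pos: [437.8, -67.0, 243.3]
tcp_rot: [179.9, -0.0, 23.0]
force: [-3.0, -0.1, 7.1]
opening: -0.3
```

>>> {"api": "move_arm", "payload": {
  "moves": [0, 0, 0, 0, 0, 0.05, 1, 0, 0, 0, 0, 0, 0.1, 1, 0, 0, 0, 0, 0, 0.15, 1, 0, 0, 0, 0, 0, 0.15, 1]
}}

```text
clock: 11.63
eef_pos: [437.8, -67.0, 241.9]
tcp_rot: [179.9, -0.0, 23.0]
force: [-3.2, -0.0, 7.7]
opening: -0.2
```

>>> {"api": "move_arm", "payload": {
  "moves": [0, 0, 0, 0, 0, 0.05, 1, 0, 0, 0, 0, 0, 0.1, 1, 0, 0, 0, 0, 0, 0.15, 1, 0, 0, 0, 0, 0, 0.15, 1]
}}

```text
clock: 11.97
eef_pos: [437.8, -67.0, 240.4]
tcp_rot: [179.9, -0.0, 23.0]
force: [-2.7, -0.1, 8.4]
opening: -0.2
```

>>> {"api": "move_arm", "payload": {
  "moves": [0, 0, 0, 0, 0, 0.05, 1, 0, 0, 0, 0, 0, 0.1, 1, 0, 0, 0, 0, 0, 0.1, 1]
}}

```text
clock: 12.22
eef_pos: [437.9, -67.0, 239.8]
tcp_rot: [179.9, -0.0, 23.0]
force: [-4.5, -0.6, 12.4]
opening: 0.4
```

>>> {"api": "move_arm", "payload": {
  "moves": [0, 0, 0, 0, 0, 0.05, 1, 0, 0, 0, 0, 0, 0.05, 1, 0, 0, 0, 0, 0, 0.05, 1]
}}

```text
clock: 12.47
eef_pos: [438.0, -67.0, 239.6]
tcp_rot: [179.9, -0.0, 23.0]
force: [-3.6, 1.2, 14.8]
opening: 0.3
```

>>> {"api": "move_arm", "payload": {
  "moves": [0, 0, 0, 0, 0, 0.05, 1, 0, 0, 0, 0, 0, 0.05, 1, 0, 0, 0, 0, 0, 0.05, 1]
}}

```text
clock: 12.72
eef_pos: [438.0, -67.1, 239.2]
tcp_rot: [179.9, -0.0, 23.1]
force: [-5.3, -0.0, 16.5]
opening: -0.1
```

>>> {"api": "move_arm", "payload": {
  "moves": [0, 0, 0, 0, 0, 0.05, 1, 0, 0, 0, 0, 0, 0.05, 1, 0, 0, 0, 0, 0, 0.05, 1]
}}

```text
clock: 12.97
eef_pos: [438.1, -67.1, 238.9]
tcp_rot: [179.9, -0.0, 23.1]
force: [-7.0, 1.8, 19.1]
opening: 0.1
```

>>> {"api": "move_arm", "payload": {
  "moves": [0, 0, 0, 0, 0, 0.03, 1, 0, 0, 0, 0, 0, 0.03, 1, 0, 0, 0, 0, 0, 0.03, 1]
}}

```text
clock: 13.22
eef_pos: [438.1, -67.1, 238.7]
tcp_rot: [179.9, -0.0, 23.1]
force: [-6.9, 1.3, 20.7]
opening: 0.1
```

>>> {"api": "move_arm", "payload": {
  "moves": [0, 0, 0, 0, 0, -0.3, 1, 0, 0, 0, 0, 0, -2, 1, 0, 0, 0, 0, 0, -5, 1, 0, 0, 0, 0, 0, -8, 1, 0, 0, 0, 0, 0, -9.8, 1]
}}

```text
clock: 13.63
eef_pos: [438.0, -66.9, 337.6]
tcp_rot: [179.9, -0.1, 23.0]
force: [0.0, -0.0, 0.4]
opening: -0.0
```

>>> {"api": "move_arm", "payload": {
  "moves": [0, 0, 0, 2, 1.4, 0, 1, 0, 0, 0, 5, 3.4, 0, 1, 0, 0, 0, 8, 5.4, 0, 1, 0, 0, 0, 11, 7.4, 0, 1, 0, 0, 0, 14, 9.4, 0, 1]
}}

```text
clock: 14.05
eef_pos: [604.6, -98.7, 334.6]
tcp_rot: [180.0, 0.0, 23.0]
force: [0.5, 1.0, 0.9]
opening: -0.1
```

>>> {"api": "move_arm", "payload": {
  "moves": [0, 0, 0, 3, 2, 0, 1, 0, 0, 0, 4.6, 3.1, 0, 1, 0, 0, 0, 5.2, 3.5, 0, 1, 0, 0, 0, 5.2, 3.5, 0, 1, 0, 0, 0, 5.2, 3.5, 0, 1]
}}

```text
clock: 14.47
eef_pos: [664.0, -110.1, 334.0]
tcp_rot: [-179.9, 0.1, 23.0]
force: [-0.9, -0.1, -0.9]
opening: -0.1
```

```bash
cat > snap.py <<'E'
from h import *
import sys
s=robot.state();print(s['eef_pos'],s['force'])
a=[]
for n in ['side','scene']:
    c=robot.capture(n);V=view(c,s)
    p=proj(c,V,[[551,-88,60]])[0].astype(int)
    f=c['frame'][p[1]-50:p[1]+50,p[0]-65:p[0]+65,::-1]
    a.append(cv2.resize(f,(390,300),interpolation=2))
cv2.imwrite(f'pics/{sys.argv[1]}.png',np.hstack(a))
E
python3 snap.py s2
```

```text
[ 663.95086679 -110.08762374  334.04766735] [-0.88696323 -0.12478577 -0.85804105]
```

View pics/s2.png

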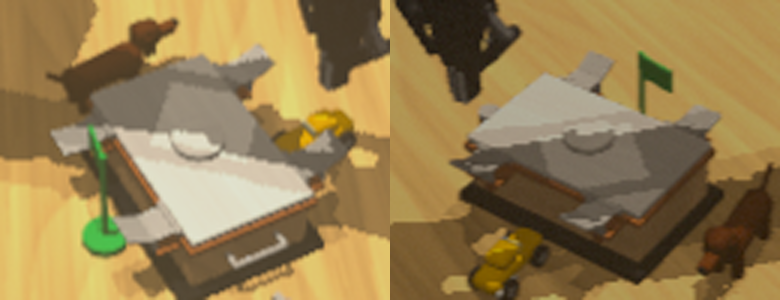

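The crops show the near left clip flat, the other three still raised and the toys where they were. The gripper is above the far right clip, so I'll descend.

>>> {"api": "move_arm", "payload": {
  "moves": [0, 0, 0, 0, 0, 2, 1, 0, 0, 0, 0, 0, 4, 1, 0, 0, 0, 0, 0, 5.2, 1, 0, 0, 0, 0, 0, 5.8, 1, 0, 0, 0, 0, 0, 6.1, 1]
}}

```text
clock: 14.98
eef_pos: [663.8, -110.1, 272.9]
tcp_rot: [-179.9, 0.1, 23.0]
force: [0.5, -0.7, 0.5]
opening: 0.3
```

>>> {"api": "move_arm", "payload": {
  "moves": [0, 0, 0, 0, 0, 0, 1, 0, 0, 0, 0, 0, 0.1, 1, 0, 0, 0, 0, 0, 0.2, 1, 0, 0, 0, 0, 0, 0.4, 1, 0, 0, 0, 0, 0, 0.5, 1]
}}

```text
clock: 15.4
eef_pos: [664.8, -110.3, 269.4]
tcp_rot: [180.0, -0.0, 23.0]
force: [-0.5, -0.3, 0.2]
opening: -0.1
```

>>> {"api": "move_arm", "payload": {
  "moves": [0, 0, 0, 0, 0, 0.1, 1, 0, 0, 0, 0, 0, 0.2, 1, 0, 0, 0, 0, 0, 0.3, 1, 0, 0, 0, 0, 0, 0.4, 1, 0, 0, 0, 0, 0, 0.4, 1]
}}

```text
clock: 15.82
eef_pos: [664.6, -110.3, 264.5]
tcp_rot: [-180.0, 0.0, 23.0]
force: [0.6, -0.2, -0.7]
opening: 0.1
```

>>> {"api": "move_arm", "payload": {
  "moves": [0, 0, 0, 0, 0, 0.1, 1, 0, 0, 0, 0, 0, 0.2, 1, 0, 0, 0, 0, 0, 0.3, 1, 0, 0, 0, 0, 0, 0.4, 1, 0, 0, 0, 0, 0, 0.4, 1]
}}

```text
clock: 16.23
eef_pos: [664.5, -110.3, 260.6]
tcp_rot: [-180.0, 0.0, 23.0]
force: [-0.3, -0.5, -0.5]
opening: -0.3
```

>>> {"api": "move_arm", "payload": {
  "moves": [0, 0, 0, 0, 0, 0.1, 1, 0, 0, 0, 0, 0, 0.2, 1, 0, 0, 0, 0, 0, 0.3, 1, 0, 0, 0, 0, 0, 0.4, 1, 0, 0, 0, 0, 0, 0.4, 1]
}}

```text
clock: 16.65
eef_pos: [665.0, -110.3, 258.1]
tcp_rot: [180.0, -0.1, 23.0]
force: [-2.8, 1.1, 7.6]
opening: 0.1
```

>>> {"api": "move_arm", "payload": {
  "moves": [0, 0, 0, 0, 0, 0.1, 1, 0, 0, 0, 0, 0, 0.2, 1, 0, 0, 0, 0, 0, 0.3, 1, 0, 0, 0, 0, 0, 0.4, 1, 0, 0, 0, 0, 0, 0.4, 1]
}}

```text
clock: 17.07
eef_pos: [665.4, -110.1, 254.6]
tcp_rot: [179.9, -0.2, 23.0]
force: [0.1, 1.7, 6.8]
opening: -0.0
```

>>> {"api": "move_arm", "payload": {
  "moves": [0, 0, 0, 0, 0, 0.1, 1, 0, 0, 0, 0, 0, 0.2, 1, 0, 0, 0, 0, 0, 0.3, 1, 0, 0, 0, 0, 0, 0.3, 1]
}}

```text
clock: 17.4
eef_pos: [665.7, -110.0, 251.9]
tcp_rot: [179.9, -0.2, 23.0]
force: [0.6, 3.0, 7.8]
opening: -0.1
```

>>> {"api": "move_arm", "payload": {
  "moves": [0, 0, 0, 0, 0, 0.1, 1, 0, 0, 0, 0, 0, 0.2, 1, 0, 0, 0, 0, 0, 0.2, 1, 0, 0, 0, 0, 0, 0.2, 1]
}}

```text
clock: 17.73
eef_pos: [665.8, -110.0, 250.0]
tcp_rot: [179.9, -0.2, 23.0]
force: [0.8, 2.8, 7.2]
opening: -0.1
```

>>> {"api": "move_arm", "payload": {
  "moves": [0, 0, 0, 0, 0, 0.1, 1, 0, 0, 0, 0, 0, 0.2, 1, 0, 0, 0, 0, 0, 0.2, 1, 0, 0, 0, 0, 0, 0.2, 1]
}}

```text
clock: 18.07
eef_pos: [665.9, -110.0, 248.1]
tcp_rot: [179.9, -0.2, 23.0]
force: [1.7, 2.6, 6.7]
opening: -0.1
```

>>> {"api": "move_arm", "payload": {
  "moves": [0, 0, 0, 0, 0, 0.1, 1, 0, 0, 0, 0, 0, 0.2, 1, 0, 0, 0, 0, 0, 0.2, 1, 0, 0, 0, 0, 0, 0.2, 1]
}}

```text
clock: 18.4
eef_pos: [665.9, -109.9, 246.1]
tcp_rot: [179.9, -0.3, 23.0]
force: [0.1, 3.2, 6.7]
opening: -0.0
```

>>> {"api": "move_arm", "payload": {
  "moves": [0, 0, 0, 0, 0, 0.1, 1, 0, 0, 0, 0, 0, 0.15, 1, 0, 0, 0, 0, 0, 0.15, 1]
}}

```text
clock: 18.65
eef_pos: [665.9, -110.0, 244.6]
tcp_rot: [179.9, -0.3, 23.0]
force: [2.1, 2.9, 8.1]
opening: -0.3
```

>>> {"api": "move_arm", "payload": {
  "moves": [0, 0, 0, 0, 0, 0.1, 1, 0, 0, 0, 0, 0, 0.2, 1, 0, 0, 0, 0, 0, 0.2, 1, 0, 0, 0, 0, 0, 0.2, 1]
}}

```text
clock: 18.98
eef_pos: [666.1, -110.0, 243.5]
tcp_rot: [179.9, -0.3, 23.0]
force: [-1.1, 2.8, 12.0]
opening: -0.1
```

>>> {"api": "move_arm", "payload": {
  "moves": [0, 0, 0, 0, 0, 0.1, 1, 0, 0, 0, 0, 0, 0.15, 1, 0, 0, 0, 0, 0, 0.15, 1]
}}

```text
clock: 19.23
eef_pos: [666.2, -110.0, 242.8]
tcp_rot: [179.8, -0.3, 23.1]
force: [-3.6, 3.6, 16.0]
opening: 0.1
```

>>> {"api": "move_arm", "payload": {
  "moves": [0, 0, 0, 0, 0, 0.1, 1, 0, 0, 0, 0, 0, 0.1, 1, 0, 0, 0, 0, 0, 0.1, 1]
}}

```text
clock: 19.48
eef_pos: [666.2, -110.0, 242.4]
tcp_rot: [179.8, -0.3, 23.1]
force: [-4.6, 4.0, 19.5]
opening: 0.3
```

>>> {"api": "move_arm", "payload": {
  "moves": [0, 0, 0, 0, 0, 0.03, 1, 0, 0, 0, 0, 0, 0.03, 1, 0, 0, 0, 0, 0, 0.03, 1]
}}

```text
clock: 19.73
eef_pos: [666.2, -110.1, 242.3]
tcp_rot: [179.8, -0.3, 23.1]
force: [-4.7, 5.0, 20.5]
opening: 0.0
```

>>> {"api": "move_arm", "payload": {
  "moves": [0, 0, 0, 0, 0, -0.3, 1, 0, 0, 0, 0, 0, -2, 1, 0, 0, 0, 0, 0, -5, 1, 0, 0, 0, 0, 0, -8, 1, 0, 0, 0, 0, 0, -9.7, 1]
}}

```text
clock: 20.15
eef_pos: [665.3, -110.5, 338.2]
tcp_rot: [179.8, -0.2, 23.0]
force: [0.4, -0.4, 1.1]
opening: -0.3
```

>>> {"api": "move_arm", "payload": {
  "moves": [0, 0, 0, 0, -3, 0, 1, 0, 0, 0, 0, -7, 0, 1, 0, 0, 0, 0, -10.5, 0, 1, 0, 0, 0, 0, -12.9, 0, 1, 0, 0, 0, 0, -12.9, 0, 1]
}}

```text
clock: 20.57
eef_pos: [612.3, 12.6, 334.3]
tcp_rot: [-179.9, 0.1, 23.3]
force: [0.6, 0.0, 0.3]
opening: 0.2
```

>>> {"api": "move_arm", "payload": {
  "moves": [0, 0, 0, 0, 0, 0, 1, 0, 0, 0, 0, 0, 0, 1, 0, 0, 0, 0, 0, 0, 1]
}}

```text
clock: 20.82
eef_pos: [614.7, 7.3, 334.7]
tcp_rot: [180.0, -0.0, 23.0]
force: [0.1, -0.4, 0.6]
opening: -0.1
```

```bash
python3 snap.py s3
```

```text
[614.67852066   7.31464523 334.6862351 ] [ 0.07079139 -0.41656088  0.58099052]
```

View pics/s3.png

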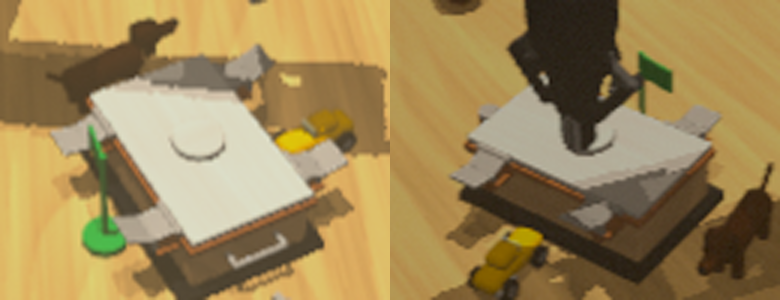

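The far right clip is now flat, and only the near right and far left clips are still raised. I'm over the far left one.

>>> {"api": "move_arm", "payload": {
  "moves": [0, 0, 0, 0, 0, 2, 1, 0, 0, 0, 0, 0, 4, 1, 0, 0, 0, 0, 0, 5.2, 1, 0, 0, 0, 0, 0, 5.8, 1, 0, 0, 0, 0, 0, 6, 1]
}}

```text
clock: 21.33
eef_pos: [613.9, 7.9, 273.1]
tcp_rot: [-179.9, 0.1, 23.0]
force: [0.2, 0.2, 0.4]
opening: 0.3
```

>>> {"api": "move_arm", "payload": {
  "moves": [0, 0, 0, 0, 0, 0, 1, 0, 0, 0, 0, 0, 0.1, 1, 0, 0, 0, 0, 0, 0.2, 1, 0, 0, 0, 0, 0, 0.4, 1, 0, 0, 0, 0, 0, 0.5, 1]
}}

```text
clock: 21.75
eef_pos: [614.3, 8.4, 270.0]
tcp_rot: [180.0, -0.0, 23.0]
force: [-0.5, 0.1, -0.2]
opening: -0.1
```

>>> {"api": "move_arm", "payload": {
  "moves": [0, 0, 0, 0, 0, 0.1, 1, 0, 0, 0, 0, 0, 0.2, 1, 0, 0, 0, 0, 0, 0.3, 1, 0, 0, 0, 0, 0, 0.4, 1, 0, 0, 0, 0, 0, 0.4, 1]
}}

```text
clock: 22.17
eef_pos: [614.1, 8.4, 265.3]
tcp_rot: [-180.0, 0.0, 23.0]
force: [0.1, -0.4, -0.5]
opening: -0.1
```

>>> {"api": "move_arm", "payload": {
  "moves": [0, 0, 0, 0, 0, 0.1, 1, 0, 0, 0, 0, 0, 0.2, 1, 0, 0, 0, 0, 0, 0.3, 1, 0, 0, 0, 0, 0, 0.4, 1, 0, 0, 0, 0, 0, 0.4, 1]
}}

```text
clock: 22.58
eef_pos: [614.1, 8.4, 261.3]
tcp_rot: [-180.0, 0.0, 23.0]
force: [0.8, 0.5, -0.0]
opening: 0.1
```

>>> {"api": "move_arm", "payload": {
  "moves": [0, 0, 0, 0, 0, 0.1, 1, 0, 0, 0, 0, 0, 0.2, 1, 0, 0, 0, 0, 0, 0.3, 1, 0, 0, 0, 0, 0, 0.4, 1, 0, 0, 0, 0, 0, 0.4, 1]
}}

```text
clock: 23.0
eef_pos: [614.1, 8.4, 257.3]
tcp_rot: [-180.0, 0.0, 23.0]
force: [-0.3, 1.4, 0.4]
opening: -0.2
```

>>> {"api": "move_arm", "payload": {
  "moves": [0, 0, 0, 0, 0, 0.1, 1, 0, 0, 0, 0, 0, 0.2, 1, 0, 0, 0, 0, 0, 0.3, 1, 0, 0, 0, 0, 0, 0.4, 1, 0, 0, 0, 0, 0, 0.4, 1]
}}

```text
clock: 23.42
eef_pos: [614.5, 8.4, 254.6]
tcp_rot: [180.0, -0.0, 23.0]
force: [-1.9, 0.3, 6.7]
opening: -0.3
```

>>> {"api": "move_arm", "payload": {
  "moves": [0, 0, 0, 0, 0, 0.1, 1, 0, 0, 0, 0, 0, 0.2, 1, 0, 0, 0, 0, 0, 0.3, 1, 0, 0, 0, 0, 0, 0.4, 1, 0, 0, 0, 0, 0, 0.4, 1]
}}

```text
clock: 23.83
eef_pos: [614.8, 8.5, 251.1]
tcp_rot: [179.9, -0.1, 23.0]
force: [-1.8, 1.1, 7.8]
opening: 0.2
```

>>> {"api": "move_arm", "payload": {
  "moves": [0, 0, 0, 0, 0, 0.1, 1, 0, 0, 0, 0, 0, 0.2, 1, 0, 0, 0, 0, 0, 0.3, 1, 0, 0, 0, 0, 0, 0.3, 1]
}}

```text
clock: 24.17
eef_pos: [615.0, 8.6, 248.2]
tcp_rot: [179.9, -0.2, 23.0]
force: [-1.0, 1.5, 7.9]
opening: -0.2
```

>>> {"api": "move_arm", "payload": {
  "moves": [0, 0, 0, 0, 0, 0.1, 1, 0, 0, 0, 0, 0, 0.2, 1, 0, 0, 0, 0, 0, 0.2, 1, 0, 0, 0, 0, 0, 0.2, 1]
}}

```text
clock: 24.5
eef_pos: [615.1, 8.7, 246.3]
tcp_rot: [179.9, -0.2, 23.0]
force: [-0.8, 1.6, 7.8]
opening: 0.0
```

>>> {"api": "move_arm", "payload": {
  "moves": [0, 0, 0, 0, 0, 0.1, 1, 0, 0, 0, 0, 0, 0.2, 1, 0, 0, 0, 0, 0, 0.2, 1, 0, 0, 0, 0, 0, 0.2, 1]
}}

```text
clock: 24.83
eef_pos: [615.1, 8.7, 244.3]
tcp_rot: [179.9, -0.2, 23.0]
force: [-0.5, 1.4, 8.2]
opening: -0.1
```

>>> {"api": "move_arm", "payload": {
  "moves": [0, 0, 0, 0, 0, 0.1, 1, 0, 0, 0, 0, 0, 0.2, 1, 0, 0, 0, 0, 0, 0.2, 1, 0, 0, 0, 0, 0, 0.2, 1]
}}

```text
clock: 25.17
eef_pos: [615.1, 8.7, 242.3]
tcp_rot: [179.9, -0.2, 23.0]
force: [0.5, 1.6, 8.2]
opening: 0.2
```

>>> {"api": "move_arm", "payload": {
  "moves": [0, 0, 0, 0, 0, 0.1, 1, 0, 0, 0, 0, 0, 0.15, 1, 0, 0, 0, 0, 0, 0.15, 1]
}}

```text
clock: 25.42
eef_pos: [615.0, 8.6, 240.8]
tcp_rot: [179.9, -0.2, 23.0]
force: [-1.0, 2.0, 8.1]
opening: -0.5
```

>>> {"api": "move_arm", "payload": {
  "moves": [0, 0, 0, 0, 0, 0.1, 1, 0, 0, 0, 0, 0, 0.1, 1, 0, 0, 0, 0, 0, 0.1, 1]
}}

```text
clock: 25.67
eef_pos: [615.0, 8.6, 239.8]
tcp_rot: [179.9, -0.2, 23.0]
force: [-1.0, 1.9, 7.8]
opening: -0.1
```

>>> {"api": "move_arm", "payload": {
  "moves": [0, 0, 0, 0, 0, 0.1, 1, 0, 0, 0, 0, 0, 0.15, 1, 0, 0, 0, 0, 0, 0.15, 1]
}}

```text
clock: 25.92
eef_pos: [614.9, 8.6, 238.4]
tcp_rot: [179.9, -0.1, 23.0]
force: [-2.7, 1.6, 10.8]
opening: -0.1
```

>>> {"api": "move_arm", "payload": {
  "moves": [0, 0, 0, 0, 0, 0.1, 1, 0, 0, 0, 0, 0, 0.1, 1, 0, 0, 0, 0, 0, 0.1, 1]
}}

```text
clock: 26.17
eef_pos: [615.0, 8.5, 237.9]
tcp_rot: [179.9, -0.1, 23.0]
force: [-3.1, 0.8, 13.5]
opening: 0.0
```

>>> {"api": "move_arm", "payload": {
  "moves": [0, 0, 0, 0, 0, 0.1, 1, 0, 0, 0, 0, 0, 0.1, 1, 0, 0, 0, 0, 0, 0.1, 1]
}}

```text
clock: 26.42
eef_pos: [615.0, 8.5, 237.4]
tcp_rot: [179.9, -0.1, 23.0]
force: [-5.6, 2.3, 16.3]
opening: -0.1
```

>>> {"api": "move_arm", "payload": {
  "moves": [0, 0, 0, 0, 0, 0.05, 1, 0, 0, 0, 0, 0, 0.1, 1, 0, 0, 0, 0, 0, 0.1, 1]
}}

```text
clock: 26.67
eef_pos: [615.1, 8.5, 237.0]
tcp_rot: [179.9, -0.1, 23.1]
force: [-7.1, 0.9, 20.6]
opening: 0.0
```

>>> {"api": "move_arm", "payload": {
  "moves": [0, 0, 0, 0, 0, 0.03, 1, 0, 0, 0, 0, 0, 0.03, 1, 0, 0, 0, 0, 0, 0.03, 1]
}}

```text
clock: 26.92
eef_pos: [615.1, 8.5, 236.9]
tcp_rot: [179.9, -0.1, 23.1]
force: [-7.1, 1.4, 21.4]
opening: 0.1
```

>>> {"api": "move_arm", "payload": {
  "moves": [0, 0, 0, 0, 0, -0.3, 1, 0, 0, 0, 0, 0, -2, 1, 0, 0, 0, 0, 0, -5, 1, 0, 0, 0, 0, 0, -8, 1, 0, 0, 0, 0, 0, -10.1, 1]
}}

```text
clock: 27.33
eef_pos: [614.6, 8.4, 336.9]
tcp_rot: [179.9, -0.1, 23.0]
force: [0.3, 0.1, 1.1]
opening: -0.1
```

>>> {"api": "move_arm", "payload": {
  "moves": [0, 0, 0, -2, 1.4, 0, 1, 0, 0, 0, -5, 3.4, 0, 1, 0, 0, 0, -8, 5.4, 0, 1, 0, 0, 0, -11, 7.4, 0, 1, 0, 0, 0, -14, 9.4, 0, 1]
}}

```text
clock: 27.75
eef_pos: [521.0, -133.8, 334.3]
tcp_rot: [180.0, -0.0, 23.1]
force: [1.8, -0.2, -0.1]
opening: 0.1
```

>>> {"api": "move_arm", "payload": {
  "moves": [0, 0, 0, -3, 2, 0, 1, 0, 0, 0, -4.6, 3.1, 0, 1, 0, 0, 0, -5.2, 3.5, 0, 1, 0, 0, 0, -5.2, 3.5, 0, 1, 0, 0, 0, -5.2, 3.5, 0, 1]
}}

```text
clock: 28.17
eef_pos: [488.2, -185.3, 334.4]
tcp_rot: [-180.0, -0.0, 23.0]
force: [-0.5, -0.1, 0.1]
opening: 0.2
```

>>> {"api": "move_arm", "payload": {
  "moves": [0, 0, 0, 0, 0, 0, 1, 0, 0, 0, 0, 0, 0, 1]
}}

```text
clock: 28.33
eef_pos: [488.6, -184.4, 334.2]
tcp_rot: [-180.0, -0.0, 23.1]
force: [-0.7, -0.0, -0.6]
opening: -0.0
```

Run:
```python
from h import *
import pickle
for n in ['side.pkl','scene.pkl']:
    c,V=pickle.load(open(n,'rb'));f=c['frame'].astype(int)
    m=(f[...,1]>f[...,0]*1.3)&(f[...,1]>f[...,2]*1.3)&(f[...,1]>40)
    m[:, :260]=0;m[:,340:]=0;m[:150]=0;m[270:]=0
    v,u=np.where(m);print(n,len(u),u.min(),u.max(),v.min(),v.max())
    y=np.radians(22.85);R=np.array([[np.cos(y),-np.sin(y)],[np.sin(y),np.cos(y)]])
    C=np.array([551.1,-88.6])
    b=v>v.max()-12
    print('foot',((onz(c,V,[[u[b].mean(),v[b].mean()]],5)[:,:2]-C)@R).round())
    t=v<v.min()+3
    print('top',((onz(c,V,[[u[t].mean(),v[t].mean()]],112)[:,:2]-C)@R).round())
```

```text
side.pkl 164 294 307 222 264
foot [[-102.   -8.]]
top [[-94.  25.]]
scene.pkl 48 316 325 166 177
foot [[-210.  -63.]]
top [[-103.   -4.]]
```

>>> {"api": "move_arm", "payload": {
  "moves": [0, 0, 0, 0, 0.4, 2, 1, 0, 0, 0, 0, 0.4, 4, 1, 0, 0, 0, 0, 0.4, 5.2, 1, 0, 0, 0, 0, 0.4, 5.8, 1, 0, 0, 0, 0, 0.4, 6, 1]
}}

```text
clock: 28.75
eef_pos: [489.4, -188.3, 273.0]
tcp_rot: [-179.9, 0.1, 23.1]
force: [-0.9, 0.8, -0.7]
opening: -0.3
```

>>> {"api": "move_arm", "payload": {
  "moves": [0, 0, 0, 0, 0, 0, 1, 0, 0, 0, 0, 0, 0.1, 1, 0, 0, 0, 0, 0, 0.2, 1, 0, 0, 0, 0, 0, 0.4, 1, 0, 0, 0, 0, 0, 0.5, 1]
}}

```text
clock: 29.17
eef_pos: [489.6, -189.2, 269.7]
tcp_rot: [180.0, -0.0, 23.0]
force: [-0.3, 0.3, 0.4]
opening: 0.1
```

>>> {"api": "move_arm", "payload": {
  "moves": [0, 0, 0, 0, 0, 0.1, 1, 0, 0, 0, 0, 0, 0.2, 1, 0, 0, 0, 0, 0, 0.3, 1, 0, 0, 0, 0, 0, 0.4, 1, 0, 0, 0, 0, 0, 0.4, 1]
}}

```text
clock: 29.58
eef_pos: [489.4, -189.1, 265.1]
tcp_rot: [-180.0, 0.0, 23.0]
force: [-0.5, -0.7, 0.8]
opening: -0.3
```

>>> {"api": "move_arm", "payload": {
  "moves": [0, 0, 0, 0, 0, 0.1, 1, 0, 0, 0, 0, 0, 0.2, 1, 0, 0, 0, 0, 0, 0.3, 1, 0, 0, 0, 0, 0, 0.4, 1, 0, 0, 0, 0, 0, 0.4, 1]
}}

```text
clock: 30.0
eef_pos: [489.4, -189.1, 261.0]
tcp_rot: [-180.0, 0.0, 23.0]
force: [0.0, 0.6, 0.4]
opening: 0.6
```

>>> {"api": "move_arm", "payload": {
  "moves": [0, 0, 0, 0, 0, 0.1, 1, 0, 0, 0, 0, 0, 0.2, 1, 0, 0, 0, 0, 0, 0.3, 1, 0, 0, 0, 0, 0, 0.4, 1, 0, 0, 0, 0, 0, 0.4, 1]
}}

```text
clock: 30.42
eef_pos: [489.4, -189.1, 257.0]
tcp_rot: [-180.0, 0.0, 23.0]
force: [1.2, -0.9, 0.2]
opening: 0.1
```

>>> {"api": "move_arm", "payload": {
  "moves": [0, 0, 0, 0, 0, 0.1, 1, 0, 0, 0, 0, 0, 0.2, 1, 0, 0, 0, 0, 0, 0.3, 1, 0, 0, 0, 0, 0, 0.4, 1, 0, 0, 0, 0, 0, 0.4, 1]
}}

```text
clock: 30.83
eef_pos: [489.4, -189.1, 253.0]
tcp_rot: [-180.0, 0.0, 23.0]
force: [-0.1, 0.4, 0.4]
opening: -0.1
```

>>> {"api": "move_arm", "payload": {
  "moves": [0, 0, 0, 0, 0, 0.1, 1, 0, 0, 0, 0, 0, 0.2, 1, 0, 0, 0, 0, 0, 0.3, 1, 0, 0, 0, 0, 0, 0.4, 1, 0, 0, 0, 0, 0, 0.4, 1]
}}

```text
clock: 31.25
eef_pos: [489.8, -189.3, 250.3]
tcp_rot: [179.9, -0.0, 23.0]
force: [-2.3, 0.5, 8.6]
opening: -0.0
```

>>> {"api": "move_arm", "payload": {
  "moves": [0, 0, 0, 0, 0, 0.1, 1, 0, 0, 0, 0, 0, 0.2, 1, 0, 0, 0, 0, 0, 0.2, 1, 0, 0, 0, 0, 0, 0.2, 1]
}}

```text
clock: 31.58
eef_pos: [489.8, -189.4, 248.4]
tcp_rot: [179.9, -0.0, 23.0]
force: [-2.1, 0.6, 7.5]
opening: -0.1
```

Contact came at about 251.5. Commanded z is now 247.

>>> {"api": "move_arm", "payload": {
  "moves": [0, 0, 0, 0, 0, 0.1, 1, 0, 0, 0, 0, 0, 0.2, 1, 0, 0, 0, 0, 0, 0.3, 1, 0, 0, 0, 0, 0, 0.3, 1]
}}

```text
clock: 31.92
eef_pos: [489.8, -189.4, 245.3]
tcp_rot: [179.9, -0.0, 23.0]
force: [-1.3, -0.4, 9.0]
opening: 0.0
```

>>> {"api": "move_arm", "payload": {
  "moves": [0, 0, 0, 0, 0, 0.1, 1, 0, 0, 0, 0, 0, 0.2, 1, 0, 0, 0, 0, 0, 0.2, 1, 0, 0, 0, 0, 0, 0.2, 1]
}}

```text
clock: 32.25
eef_pos: [489.7, -189.4, 243.3]
tcp_rot: [179.9, -0.0, 23.0]
force: [-2.1, 1.7, 7.5]
opening: -0.1
```

>>> {"api": "move_arm", "payload": {
  "moves": [0, 0, 0, 0, 0, 0.1, 1, 0, 0, 0, 0, 0, 0.2, 1, 0, 0, 0, 0, 0, 0.2, 1, 0, 0, 0, 0, 0, 0.2, 1]
}}

```text
clock: 32.58
eef_pos: [489.8, -189.4, 241.3]
tcp_rot: [179.9, -0.0, 23.0]
force: [-1.7, 0.6, 7.5]
opening: -0.1
```

>>> {"api": "move_arm", "payload": {
  "moves": [0, 0, 0, 0, 0, 0.05, 1, 0, 0, 0, 0, 0, 0.1, 1, 0, 0, 0, 0, 0, 0.1, 1]
}}

```text
clock: 32.83
eef_pos: [489.9, -189.4, 240.3]
tcp_rot: [179.9, -0.0, 23.0]
force: [-1.8, 0.8, 8.1]
opening: 0.3
```

>>> {"api": "move_arm", "payload": {
  "moves": [0, 0, 0, 0, 0, 0.1, 1, 0, 0, 0, 0, 0, 0.15, 1, 0, 0, 0, 0, 0, 0.15, 1]
}}

```text
clock: 33.08
eef_pos: [490.0, -189.3, 238.9]
tcp_rot: [179.9, -0.0, 23.0]
force: [-1.5, 2.7, 9.4]
opening: -0.3
```

>>> {"api": "move_arm", "payload": {
  "moves": [0, 0, 0, 0, 0, 0.1, 1, 0, 0, 0, 0, 0, 0.15, 1, 0, 0, 0, 0, 0, 0.15, 1]
}}

```text
clock: 33.33
eef_pos: [490.1, -189.4, 237.9]
tcp_rot: [179.9, -0.1, 23.0]
force: [-3.7, 2.4, 13.3]
opening: -0.2
```

>>> {"api": "move_arm", "payload": {
  "moves": [0, 0, 0, 0, 0, 0.05, 1, 0, 0, 0, 0, 0, 0.1, 1, 0, 0, 0, 0, 0, 0.1, 1]
}}

```text
clock: 33.58
eef_pos: [490.2, -189.4, 237.4]
tcp_rot: [179.9, -0.1, 23.0]
force: [-4.1, 3.5, 17.1]
opening: -0.2
```

>>> {"api": "move_arm", "payload": {
  "moves": [0, 0, 0, 0, 0, 0.05, 1, 0, 0, 0, 0, 0, 0.05, 1, 0, 0, 0, 0, 0, 0.05, 1]
}}

```text
clock: 33.83
eef_pos: [490.2, -189.4, 237.1]
tcp_rot: [179.9, -0.1, 23.0]
force: [-6.2, 3.0, 18.4]
opening: 0.2
```

>>> {"api": "move_arm", "payload": {
  "moves": [0, 0, 0, 0, 0, 0.05, 1, 0, 0, 0, 0, 0, 0.05, 1, 0, 0, 0, 0, 0, 0.05, 1]
}}

```text
clock: 34.08
eef_pos: [490.3, -189.5, 236.9]
tcp_rot: [179.9, -0.1, 23.0]
force: [-5.8, 3.6, 20.4]
opening: 0.3
```

>>> {"api": "move_arm", "payload": {
  "moves": [0, 0, 0, 0, 0, -0.3, 1, 0, 0, 0, 0, 0, -2, 1, 0, 0, 0, 0, 0, -6, 1, 0, 0, 0, 0, 0, -10, 1, 0, 0, 0, 0, 0, -13, 1]
}}

```text
clock: 34.5
eef_pos: [489.7, -189.2, 367.2]
tcp_rot: [179.9, -0.1, 23.0]
force: [1.0, -1.4, 1.1]
opening: 0.0
```

>>> {"api": "move_arm", "payload": {
  "moves": [0, 0, 0, 2, -1.5, -2, 1, 0, 0, 0, 4.5, -3.2, -4, 1, 0, 0, 0, 7, -5, -4, 1, 0, 0, 0, 7, -6.5, -4, 1, 0, 0, 0, 7, -6.5, -4, 1]
}}

```text
clock: 34.92
eef_pos: [528.2, -99.3, 404.2]
tcp_rot: [-179.9, 0.0, 23.2]
force: [0.2, -0.8, -0.5]
opening: 0.3
```

>>> {"api": "move_arm", "payload": {
  "moves": [0, 0, 0, 0, 0, 0, 1, 0, 0, 0, 0, 0, 0, 1, 0, 0, 0, 0, 0, 0, 1, 0, 0, 0, 0, 0, 0, 1]
}}

```text
clock: 35.25
eef_pos: [528.3, -102.9, 404.0]
tcp_rot: [-180.0, 0.0, 22.9]
force: [-0.0, -0.2, 0.5]
opening: 0.1
```

```bash
python3 snap.py s4
python3 - <<'E'
from h import *
s=robot.state();c=robot.capture('wrist')
a=c['frame'][...,::-1]
b=cv2.imread('pics/s4.png')
b=cv2.resize(b,(640,246))
cv2.imwrite('pics/w4.png',cv2.resize(np.vstack([a[:350],b]),(640,596)))
E
```

```text
[ 528.2828626  -102.87872745  403.95055889] [-0.00818467 -0.24140191  0.47273397]
```

View pics/w4.png

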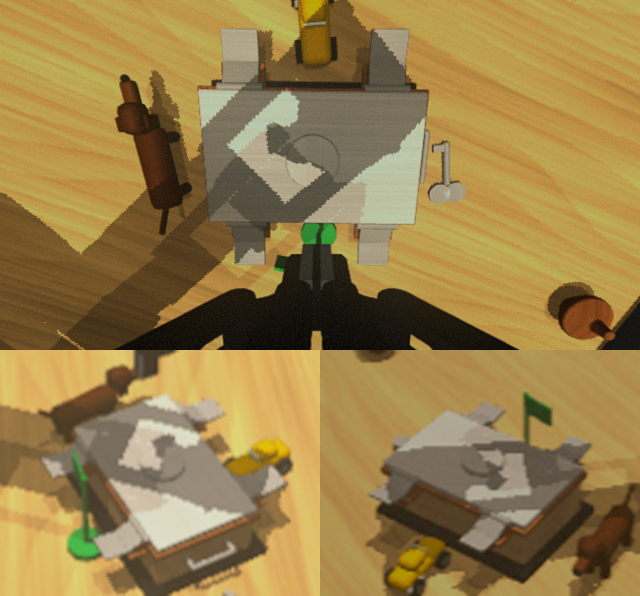

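The final views show all four clips flat, the lid seated, the toys in place and the gripper well clear. I'm handing in.

```bash
python3 -c "
from station import robot
print(robot.job_done(), robot.state()['clock'])"
```

```text
the job is handed in; nothing more can be done
the job is handed in; nothing more can be done
```

I closed the case and handed the job in at about 35 s of the 72 s allowed. The hand-in reports no verdict, so my own readings are the only confirmation.

- **Lid:** I pushed it down on the boss. It slid at about 8 N over roughly 8 mm, then went hard. I stopped at 16 N down, about 18 N counting the sideways force.
- **Clips:** I pressed near left, far right, far left, then near right. Each turned at about 8 N, then the force rose steadily to 20–21 N at its stop. The highest total force I read was about 22.6 N, against the 25 N limit.
- **Final pictures:** They show the lid seated, all four clips flat, the toys where they were and the gripper about 145 mm clear of the lid.

Two readings fit less neatly:
- **Stops:** The clip stops felt softer than the lid's, about 7 N/mm against 15 N/mm.
- **Near right clip:** It moved about 14 mm, while the others moved 16–17 mm. That fits a clip that started partly turned, and it reached its stop just as clearly as the others.

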